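# Tip spare-tube cartons into the tote and roll it to the free bay

## Task

Set all the orange cartons on the steel tip pan of the counting scale and let go of them; then, with the pale empty tote standing under the pan's lip, tip the pan to 45 degrees (never steeper than 55) and hold it there until they have slid into the tote, then put the pan back level. Then roll the tote, with all the orange cartons in it, along the rollers (do not lift it) fully home into the free bay, the one marked green without a tote. Leave the filled tote and the other things on the table where they are.

Things in the scene. Friction and masses are not known exactly. Their poses are not given: they have to be found in the camera images.
- box1: orange carton holding a spare inner tube, 65 x 42 x 50 mm (its own x, y, z), about 0.13 kg, white band, black dot on top; origin: its centre; stands on the work surface at the start; may be absent
- box2: orange carton holding a spare inner tube, 65 x 42 x 50 mm (its own x, y, z), about 0.13 kg, white band, black dot on top; origin: its centre; stands on the work surface at the start; may be absent
- box3: orange carton holding a spare inner tube, 65 x 42 x 50 mm (its own x, y, z), about 0.13 kg, white band, black dot on top; origin: its centre; stands on the work surface at the start; may be absent
- box4: orange carton holding a spare inner tube, 65 x 42 x 50 mm (its own x, y, z), about 0.13 kg, white band, black dot on top; origin: its centre; stands on the work surface at the start; may be absent
- tote: open pale grey tote on the rollers, 160 (x, across the line) x 180 (y, along it) x 100 mm high, walls and floor 5 mm, about 0.5 kg, empty, blue plates on its ends; origin: centre of its underside, 55 mm above the work surface. Rolls along y between rails (8 mm play each side, tops 67 mm above the work surface); a push of 2 to 5 N moves it; it stops when the push ends
- parked: an identical pale grey tote, already filled with blue cartons, standing in the taken bay; origin as for the tote; leave it alone
- bay_free: the free bay, at one end of the roller line, marked by a green panel with a green lamp beyond the far rail (lamp top 210 mm high); origin: on the work surface under the centre of the bay. A tote pushed against the end stop has its centre within 5 mm of this point (seen from above)
- bay_taken: the taken bay at the other end of the line, 620 mm from the free one, the same with red panel and lamp
- line: passive roller line along y, 830 mm long, 200 mm wide: steel rollers (tops 55 mm high) between two aluminium rails, 100 mm high end stops; origin: on the work surface under its centre
- pan (a joint): tip pan of the white counting scale on the robot's side of the line: angle in rad, 0 = level (on its stop), grows as its robot-side edge is lifted and it tips towards the line, at most 1.25. Stiff hinge: the empty pan stays about where it is left and must be pushed back down; moving the bar takes 3 to 15 N. Cartons start to slide between 25 and 36 degrees
- pan_lip (a point): middle of the pan's open front edge, on its floor; turns with the pan (x out towards the line, y along the edge, z up when level). Steel floor x -161 to 0, 146 mm wide, 168 mm above the work surface; 12 mm walls at back and sides, none in front. The lip reaches about 12 mm inside the robot-side wall of a tote on the line, 13 mm above its rim
- pan_hinge (a point): the pan's hinge axis, parallel to y, at the height of the pan's floor and 4 mm behind the lip; does not move with the pan
- pan_bar (a point): grip point on the black round bar, 12 mm thick, that sticks out of the pan's +y side along y (free length about 70 mm, red ball at its end 34 mm beyond this point); at 0 rad it is 125 mm robot-side of the hinge axis, 12 mm above it and 115 mm to +y of the pan's middle; turns with the pan
- tealbox: teal carton of the same size as the orange ones: not wanted; bystander, origin at its centre
- tape: black ring of tape, 100 mm across, 25 mm high, beyond the line; bystander
- spanner: open-ended spanner 150 mm long lying along the line, about 10 mm thick; bystander, origin near its middle
- bidon: blue drinking bottle, 72 mm across, 190 mm high; bystander
- lube: yellow bottle, 48 mm across, 120 mm high; bystander
- mug: blue mug 80 mm across, 90 mm high, beyond the line; bystander
- sealbox: grey case 80 x 120 x 50 mm beyond the line; bystander
Mind the look-alikes: they are no part of the job. What is shaped like the box3 but purple is not meant.

How it is judged:
On the way, in this order (a step that is already met when the one before it is completed fails the run):
1. every orange carton present rests on the level pan, released (x of box1 in the frame of pan_lip between -0.175 and 0.005 m and y of box1 in the frame of pan_lip between -0.085 and 0.085 m and z of box1 in the frame of pan_lip between 0 and 0.12 m and linear speed of each of box1, box2, box3, box4 below 0.04 m/s and contact force between each of box1, box2, box3, box4 and the fingers below 0.2 N and x of box2 in the frame of pan_lip between -0.175 and 0.005 m and y of box2 in the frame of pan_lip between -0.085 and 0.085 m and z of box2 in the frame of pan_lip between 0 and 0.12 m and x of box3 in the frame of pan_lip between -0.175 and 0.005 m and y of box3 in the frame of pan_lip between -0.085 and 0.085 m and z of box3 in the frame of pan_lip between 0 and 0.12 m and x of box4 in the frame of pan_lip between -0.175 and 0.005 m and y of box4 in the frame of pan_lip between -0.085 and 0.085 m and z of box4 in the frame of pan_lip between 0 and 0.12 m and value of joint pan below 0.06 rad), for 0.3 s.
2. the pan is held at 45 degrees, give or take 5 (value of joint pan between 0.698 and 0.873 rad), for 0.5 s.
3. every orange carton is in the tote and the pan is level again (within 3.5 degrees) (x of box1 in the frame of tote between -0.082 and 0.082 m and y of box1 in the frame of tote between -0.092 and 0.092 m and z of box1 in the frame of tote between 0 and 0.1 m and x of box2 in the frame of tote between -0.082 and 0.082 m and y of box2 in the frame of tote between -0.092 and 0.092 m and z of box2 in the frame of tote between 0 and 0.1 m and x of box3 in the frame of tote between -0.082 and 0.082 m and y of box3 in the frame of tote between -0.092 and 0.092 m and z of box3 in the frame of tote between 0 and 0.1 m and x of box4 in the frame of tote between -0.082 and 0.082 m and y of box4 in the frame of tote between -0.092 and 0.092 m and z of box4 in the frame of tote between 0 and 0.1 m and value of joint pan below 0.06 rad), for 0.2 s.
At the end, for the whole second after the job is handed in: the tote stands at rest and upright on the rollers with its centre within 20 mm of the free bay's, every orange carton present lies at rest inside it with its centre below the rim, and the pan is level within 3.5 degrees (all of step 3 and linear speed of tote below 0.02 m/s and y of tote in the frame of bay_free between -0.02 and 0.02 m and x of tote in the frame of bay_free between -0.02 and 0.02 m and angle between tote's own z axis and vertical below 0.08 rad and linear speed of each of box1, box2, box3, box4 below 0.03 m/s); the robot touches nothing.
It fails at once if the pan is tipped beyond 57 degrees (value of joint pan above 1 rad).
It fails at once if the tote is lifted 30 mm off the rollers (height (world z) of tote above 0.085 m).
It fails at once if the filled tote is shifted by more than 40 mm (distance of parked from where it was at the start of the episode above 0.04 m).
It fails at once if a bystander is shifted by more than 60 mm (distance of any of tealbox, tape, spanner, bidon, lube, mug, sealbox from where it was at the start of the episode above 0.06 m).
Of box1, box2, box3, box4 only 2 to 4 are there at a start; the rules pass over those that are not, and their reading is None.
At some moment in a run one of box1, box2, box3, box4 may be knocked a few centimetres aside while the robot is not near it.
Once in a run the grip may slacken for a moment while it holds something.
It also fails if it takes over 210 s, if anything falls off the work surface, if the arm or the gripper's body presses on something with over 40 N, if the wrist force passes 120 N, or if a joint passes its speed limit or range.

## Robot

A 7-joint arm with a two-finger parallel gripper is mounted at the origin on the work surface. World frame = base frame: x ahead of the robot, y to its left, z up, the work surface at z = 0. Lengths are in m, angles in rad, forces in N, time in s.
With the tool pointing down it reaches from about 0.4 to 0.85 m from the base axis. Payload 10.4 kg.
Tool frame: the origin (TCP) lies at the very end of the fingers, on their centre line; the grasp point (between the pads) lies 19 mm behind it (manip.grip_point_offset is the distance from the TCP to the grasp point, in m); z points along the fingers, y is the line along which they close (so a half turn about z gives the same grasp; the last joint's range is limited). The gripper opens to 85 mm and grips with 20 to 120 N. Pads are 22 mm wide; open, the fingers measure 114 mm over their backs; the gripper's body (76 mm by 85 mm) begins 54 mm behind the grasp point. The pads swing forward as they close: fully open they stand 13 mm farther back than shut.
Start: joints at [1.138, 0.332, -0.065, 1.46, 0.022, 1.35, -0.088], TCP at [0.249, -0.573, 0.231] pointing down, gripper open.
Joint ranges: [-2.6, 2.6], [-0.5, 2.12], [-1.47, 1.34], [0.16, 2.42], [-1.27, 4.41], [0.06, 2.06], [-2.6, 2.6]. Speed limits (rad/s): [2.22, 2.22, 2.79, 2.79, 3.14, 3.14, 3.14].

## Interface

Orientations are given as a unit quaternion [x, y, z, w].
In Python, from workcell import manip gives the robot as it stands. The module is installed in compiled form; this text tells all that it offers.
- The arm moves only by the tool step_arm, never from a script. Its argument "moves" is a list of rows, each a list of 7 numbers: the closure, from 0 (fully open) to 1 (shut), then the shift along the world's x, y, z in mm, then the turn, a rotation vector about the world's x, y, z in rad. In form: [[grip, tx, ty, tz, ax, ay, az], ...]. A call has 1 to 10 rows; each row is the pose to reach, as a shift and turn from the pose commanded when the call began; what a row does not reach only later rows make up. A row lasts 1/10 s, in which the tool goes at most 50 mm and 8.59 degrees, less where a joint would pass 70% of its speed; a pose out of reach is approached as far as the arm can. A call with a gripper value outside its range is refused whole. The fingers move at their own pace and stop on an object; "grip_force" is the grip in N (left out, the last holds). Time passes only in rows, so rows that repeat a pose let the fingers close. It gives the time, the measured TCP pose, the force, the opening and the grip force at its end, in the units of the state.
- manip.get_obs(): the state, without advancing time (a new reading comes with each control period).
- manip.camera(name): name is "side" or "top" or "wrist"; returns a dict with "image" (400x640x3 uint8, blue, green, red), "K" (3x3 intrinsics, pixels), "dist_coeffs" ([k1, k2, p1, p2, k3] as OpenCV has them; the pictures are not rectified), "rvec" (rotation vector, rad) and "tvec" (3), from world to camera coordinates, as OpenCV has them; the wrist camera has in their place "mount" (4x4, takes a point from camera to tool coordinates, whose origin is the TCP and whose axes are the flange's). Camera axes: x right, y down, z forward; pixel columns grow to the right and rows downward; lengths in m; the calibration is good to about 2 mm. A picture is of the moment at which its call begins: read the wrist's pose just before it. There is no depth.
- manip.hand_in(): hands the job in; it is judged then, once.
The state is a dict: "clock": time; "joint_pos": joint angles; "joint_velocities": joint speeds; "tau": joint torques, N m; "position": TCP position; "ee_rot": TCP orientation; "ft_force": force on the tool from outside, world axes, zero at the start; "torque": the same for the moment, N m; "grip_width": opening from 0.0 (shut) to 1.0 (fully open); "grasp_force": force on a finger pad.
Only numpy, scipy, OpenCV 4.12 (cv2) and the standard library are available. Lean on these libraries where they do the work, as an engineer would, in place of code of your own. Each camera call takes 0.05 s, during which the arm holds its last target. There are 200 camera calls.

## Working session

There is one attempt and no reset: what is moved stays moved. The work goes in short steps, Python scripts to look and compute and a tool call to move; the robot and the scene stay as the last step left them, time stands still between calls to the robot, and variables do not carry over. Pictures are saved under pics/ and viewed, at most 14 in all, crops included, and the job is handed in when it is done.

Besides the shell and the picture viewer there is one more tool, called after ">>>" by a JSON object that holds its "fn" and its "kwargs". step_arm: Moves the arm, as the interface text tells. Its arguments: {"type":"object","properties":{"moves":{"type":"array","items":{"type":"array","items":{"type":"number"}}},"grip_force":{"type":"number"}},"required":["moves"]}

```bash
mkdir -p pics; cat > h.py <<'E'
import numpy as np, cv2
from workcell import manip
from scipy.spatial.transform import Rotation as R
def cam(n):
    o=manip.get_obs(); c=manip.camera(n); K=np.array(c['K']);d=np.array(c['dist_coeffs'])
    if n=='wrist':
        T=np.eye(4);T[:3,:3]=R.from_quat(o['ee_rot']).as_matrix();T[:3,3]=o['position']
        T=T@np.array(c['mount'])
    else:
        W=np.eye(4);W[:3,:3]=cv2.Rodrigues(np.array(c['rvec'],float))[0];W[:3,3]=np.ravel(c['tvec']);T=np.linalg.inv(W)
    return c['image'],K,d,T
def ray(C,uv,z):
    _,K,d,T=C
    p=cv2.undistortPoints(np.array(uv,float).reshape(-1,1,2),K,d).reshape(-1,2)
    v=np.c_[p,np.ones(len(p))]@T[:3,:3].T
    return T[:3,3]+v*((z-T[2,3])/v[:,2])[:,None]
def proj(C,P):
    _,K,d,T=C; W=np.linalg.inv(T)
    return cv2.projectPoints(np.array(P,float).reshape(-1,1,3),cv2.Rodrigues(W[:3,:3])[0],W[:3,3],K,d)[0].reshape(-1,2)
E
python3 - <<'E'
from h import *
for n in('top','side'):
    C=cam(n);cv2.imwrite(f'pics/{n}0.png',C[0]);print(n,C[3][:3,3].round(3),C[1].round(0).tolist())
o=manip.get_obs();print(o['position'],o['ee_rot'],manip.grip_point_offset)
E
```

```text
top [0.361 0.011 1.467] [[447.0, 0.0, 319.0], [0.0, 447.0, 198.0], [0.0, 0.0, 1.0]]
side [-0.166 -0.683  1.226] [[406.0, 0.0, 318.0], [0.0, 406.0, 206.0], [0.0, 0.0, 1.0]]
[ 0.24887902 -0.57296396  0.23059567] [ 9.79084824e-01  2.03451557e-01 -1.48640216e-04 -5.91235861e-04] 0.0187
```

View pics/top0.png

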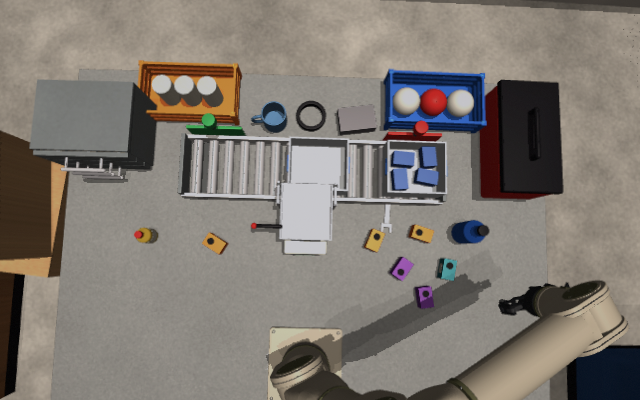

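View pics/side0.png

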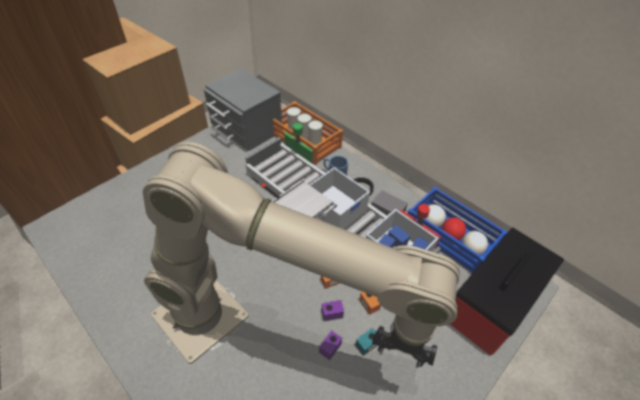

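Top view: orange cartons are at (214,243), (374,239) and (421,233). Look-alikes are the purple cartons at (402,268) and (425,296), the teal one at (448,268), the yellow lube bottle at (145,235), and the orange crate at (190,92). The pan is near (307,212), with its bar's red ball at (254,226). The free (green) bay is on the left (+y).

```bash
cat >> h.py <<'E'
def orange(C,z=0.05,amin=60,xmax=0.5):
    hsv=cv2.cvtColor(C[0],cv2.COLOR_BGR2HSV)
    m=cv2.inRange(hsv,(7,120,90),(22,255,255))
    m=cv2.morphologyEx(m,cv2.MORPH_CLOSE,np.ones((7,7)))
    out=[]
    for c in cv2.findContours(m,cv2.RETR_EXTERNAL,cv2.CHAIN_APPROX_NONE)[0]:
        if cv2.contourArea(c)<amin: continue
        w=ray(C,c.reshape(-1,2),z)[:,:2].astype(np.float32)
        (ctr,s,a)=cv2.minAreaRect(w*1000)
        if s[0]<s[1]: s=s[::-1];a+=90
        a=(a+90)%180-90
        if ctr[0]/1000<xmax: out.append((np.round(np.array(ctr),1).tolist(),np.round(s,0).tolist(),round(a,1),np.round(c.reshape(-1,2).mean(0)).tolist()))
    return out
E
python3 - <<'E'
from h import *
C=cam('top')
for o in orange(C):print(o)
S=cam('side')
for o in orange(S):print('side',o)
im=C[0]
cv2.imwrite('pics/crop1.png',cv2.resize(im[120:310,120:500],None,fx=2.1,fy=2.1,interpolation=cv2.INTER_CUBIC))
print(ray(C,[[402,268]],.05),ray(C,[[448,268]],.05),ray(C,[[254,226]],.18), ray(C,[[284,183],[331,183],[331,240],[284,240]],.17),ray(C,[[209,120],[421,128]],.21),ray(C,[[288,138],[349,138]],.155), ray(C,[[386,215]],.01))
E
```

```text
([375.8, 298.4], [65.0, 44.0], 58.3, [214.0, 243.0])
([398.6, -207.3], [65.0, 42.0], -22.4, [374.0, 240.0])
([394.5, 519.7], [44.0, 43.0], -7.7, [143.0, 235.0])
([423.2, -359.7], [65.0, 41.0], 73.1, [422.0, 233.0])
([438.9, 873.4], [366.0, 160.0], -5.8, [43.0, 230.0])
side ([415.0, -369.2], [76.0, 49.0], 70.8, [370.0, 301.0])
[[ 0.31214131 -0.29596765  0.05      ]] [[ 0.31540507 -0.44330526  0.05      ]] [[0.42529353 0.159742   0.18      ]] [[ 0.55387903  0.07878873  0.17      ]
 [ 0.55810094 -0.05878355  0.17      ]
 [ 0.39156811 -0.06263547  0.17      ]
 [ 0.38790697  0.07298786  0.17      ]] [[ 0.72442406  0.2985985   0.21      ]
 [ 0.721999   -0.31522771  0.21      ]] [[ 0.69267889  0.07246423  0.155     ]
 [ 0.69889462 -0.1106661   0.155     ]] [[ 0.48186012 -0.2506153   0.01      ]]
```

View pics/crop1.png

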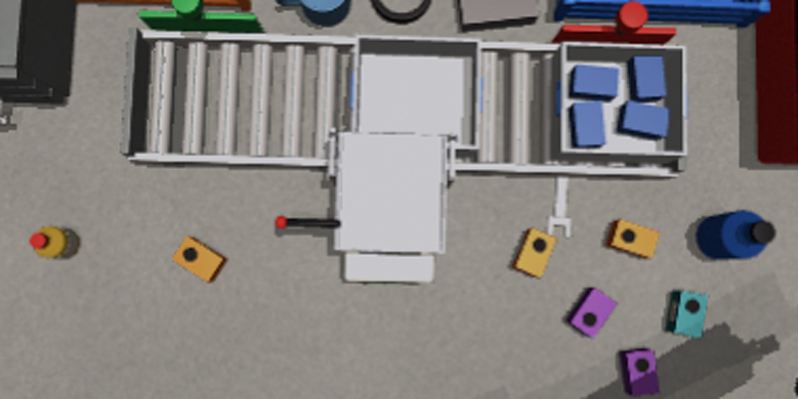

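The crop confirms three orange cartons on the table with black dots: crop (535,252), (634,238) and (199,258). The tote sits slightly to -y of the pan. I'll go above the nearest carton and look for anything the arm hid.

>>> {"fn": "step_arm", "kwargs": {"moves": [[0,150,366,0,0,0,-0.8],[0,150,366,0,0,0,-0.8],[0,150,366,0,0,0,-0.8],[0,150,366,0,0,0,-0.8],[0,150,366,0,0,0,-0.8],[0,150,366,0,0,0,-0.8],[0,150,366,0,0,0,-0.8],[0,150,366,0,0,0,-0.8],[0,150,366,0,0,0,-0.8],[0,150,366,0,0,0,-0.8]], "grip_force": 50}}

```text
clock: 1.2
position: [0.3995, -0.2062, 0.2315]
ee_rot: [0.981, -0.192, 0.0, 0.0]
ft_force: [0.8, -0.8, -0.3]
grip_width: 1.001
grasp_force: 0.0
```

```bash
cat >> h.py <<'E'
def pose():
    o=manip.get_obs();M=R.from_quat(o['ee_rot']).as_matrix()
    print('t',round(o['clock'],1),'tcp',(o['position']*1000).round(1),'close-angle',round(np.degrees(np.arctan2(M[1,1],M[0,1]))%180,1),'tilt',M[:,2].round(3),'F',np.round(o['ft_force'],1),'w',round(o['grip_width'],3),'g',np.round(o['grasp_force'],1),'j7',np.round(o['joint_pos'][6],2))
E
python3 - <<'E'
from h import *
pose()
W=cam('wrist');cv2.imwrite('pics/w1.png',W[0])
for o in orange(W,amin=800):print('w',o)
for n in('top','side'):
  for o in orange(cam(n)):print(n,o)
E
```

```text
t 1.2 tcp [ 399.5 -206.2  231.5] close-angle 67.8 tilt [ 0.    -0.001 -1.   ] F [ 0.8 -0.8 -0.3] w 1.001 g 0.0 j7 -1.57
w ([402.6, -213.7], [69.0, 42.0], -21.5, [323.0, 174.0])
w ([425.1, -363.7], [65.0, 41.0], 73.3, [468.0, 90.0])
top ([375.8, 298.4], [65.0, 44.0], 58.3, [214.0, 243.0])
top ([393.0, -206.5], [54.0, 43.0], -21.0, [373.0, 242.0])
top ([394.5, 519.7], [44.0, 43.0], -7.7, [143.0, 235.0])
top ([439.8, 873.3], [364.0, 160.0], -5.8, [43.0, 230.0])
side ([415.8, -369.5], [74.0, 52.0], 72.4, [370.0, 300.0])
side ([391.4, -220.0], [70.0, 60.0], -21.9, [331.0, 276.0])
side ([365.9, 278.7], [97.0, 38.0], 59.0, [234.0, 201.0])
```

View pics/w1.png

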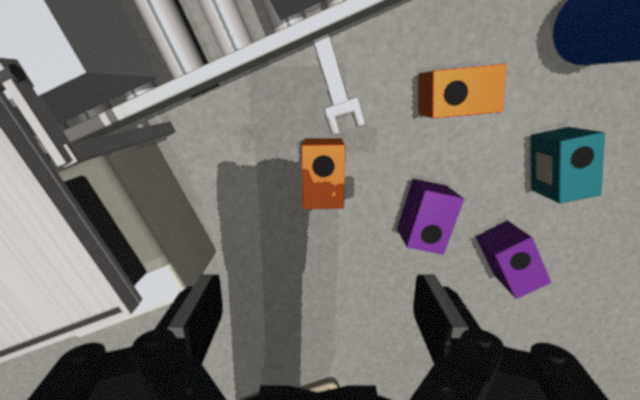

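The wrist view shows the carton at (323,174) between the fingers, with the second orange at (463,90). Purple (two) and teal stand apart, and there is no fourth orange. Next I descend and grasp.

>>> {"fn": "step_arm", "kwargs": {"moves": [[0,2,-5,-50,0,0,0],[0,2,-5,-100,0,0,0],[0,2,-5,-150,0,0,0],[0,2,-5,-190,0,0,0],[0,2,-5,-218,0,0,0],[0,2,-5,-218,0,0,0],[1,2,-5,-218,0,0,0],[1,2,-5,-218,0,0,0],[1,2,-5,-218,0,0,0],[1,2,-5,-218,0,0,0]]}}

```text
clock: 2.35
position: [0.4022, -0.2132, 0.0151]
ee_rot: [0.981, -0.194, 0.001, 0.001]
ft_force: [-0.5, 0.6, 6.4]
grip_width: 0.483
grasp_force: 51.0
```

>>> {"fn": "step_arm", "kwargs": {"moves": [[1,0,0,0,0,0,0],[1,0,0,0,0,0,0],[1,0,0,0,0,0,0],[1,0,0,50,0,0,0],[1,0,0,100,0,0,0],[1,0,0,150,0,0,0],[1,0,0,200,0,0,0],[1,0,0,250,0,0,0.1],[1,0,0,280,0,0,0.2],[1,0,0,280,0,0,0.2]]}}

```text
clock: 3.35
position: [0.4026, -0.2128, 0.2989]
ee_rot: [0.996, -0.093, 0.004, 0.002]
ft_force: [-0.4, -0.4, -2.3]
grip_width: 0.488
grasp_force: 51.9
```

```bash
python3 - <<'E'
from h import *
pose()
C=cam('top');S=cam('side')
cv2.imwrite('pics/top2.png',cv2.resize(C[0][110:260,160:460],None,fx=2.6,fy=2.6,interpolation=cv2.INTER_CUBIC))
E
```

```text
t 3.4 tcp [ 402.6 -212.8  298.9] close-angle 79.3 tilt [ 0.008 -0.005 -1.   ] F [-0.4 -0.4 -2.3] w 0.488 g 51.9 j7 -1.35
```

View pics/top2.png

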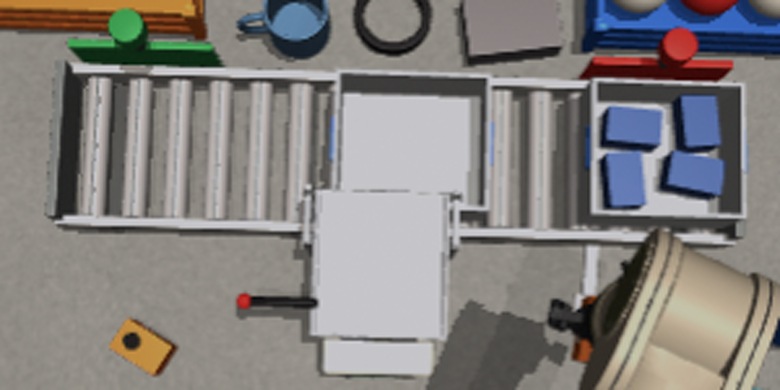

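Carton held. The image shows tote rim corners at crop (335,72) and (491,75), and pan corners at (313,192), (450,193), (443,340) and (310,336). Next I convert these to world positions.

```bash
python3 - <<'E'
from h import *
C=cam('top')
f=lambda l:np.array(l)/2.6+[160,110]
print('tote far rim',ray(C,f([[337,72],[490,75],[489,210]]),.155).round(3).tolist())
print('pan',ray(C,f([[313,192],[450,193],[443,340],[310,336]]),.18).round(3).tolist())
print('parked',ray(C,f([[588,80],[746,84],[744,243],[590,213]]),.155).round(3).tolist())
print('ball',ray(C,f([[244,300]]),.18).round(3).tolist())
print('rail far',ray(C,f([[75,65],[588,88]]),.067).round(3).tolist(),'near',ray(C,f([[60,222],[735,240]]),.067).round(3).tolist())
print('end stop L',ray(C,f([[68,63],[52,215]]),.10).round(3).tolist())
print('lamps',ray(C,f([[126,26],[680,46]]),.205).round(3).tolist())
E
```

```text
tote far rim [[0.694, 0.068, 0.155], [0.696, -0.109, 0.155], [0.539, -0.111, 0.155]]
pan [[0.55, 0.089, 0.18], [0.553, -0.064, 0.18], [0.389, -0.06, 0.18], [0.39, 0.086, 0.18]]
parked [[0.694, -0.223, 0.155], [0.696, -0.409, 0.155], [0.509, -0.405, 0.155], [0.539, -0.227, 0.155]]
ball [[0.427, 0.16, 0.18]]
rail far [[0.715, 0.393, 0.067], [0.707, -0.239, 0.067]] near [[0.52, 0.399, 0.067], [0.523, -0.422, 0.067]]
end stop L [[0.708, 0.392, 0.1], [0.525, 0.4, 0.1]]
lamps [[0.726, 0.301, 0.205], [0.724, -0.318, 0.205]]
```

>>> {"fn": "step_arm", "kwargs": {"moves": [[1,8,50,0,0,0,0.1],[1,16,100,0,0,0,0.19],[1,25,150,0,0,0,0.19],[1,33,191,0,0,0,0.19],[1,33,191,0,0,0,0.19],[1,33,191,-40,0,0,0.19],[1,33,191,-70,0,0,0.19],[1,33,191,-95,0,0,0.19],[1,33,191,-95,0,0,0.19],[1,33,191,-95,0,0,0.19]]}}

```text
clock: 4.5
position: [0.4335, -0.0214, 0.1982]
ee_rot: [1.0, -0.0, -0.001, -0.0]
ft_force: [-0.2, 1.0, -1.0]
grip_width: 0.482
grasp_force: 51.7
```

```bash
python3 - <<'E'
from h import *
pose()
E
```

```text
t 4.5 tcp [433.5 -21.4 198.2] close-angle 90.0 tilt [-0.002  0.    -1.   ] F [-0.2  1.  -1. ] w 0.482 g 51.7 j7 -1.6
```

>>> {"fn": "step_arm", "kwargs": {"moves": [[1,3,0,-8,0,0,0],[1,3,0,-14,0,0,0],[1,3,0,-15,0,0,0],[1,3,0,-15,0,0,0]]}}

```text
clock: 4.9
position: [0.4371, -0.0213, 0.1834]
ee_rot: [1.0, -0.0, -0.0, 0.0]
ft_force: [0.6, -0.3, -1.5]
grip_width: 0.487
grasp_force: 51.9
```

>>> {"fn": "step_arm", "kwargs": {"moves": [[0.4,0,0,0,0,0,0],[0.4,0,0,0,0,0,0],[0.4,0,0,0,0,0,0],[0.4,0,0,20,0,0,0],[0.4,0,0,60,0,0,0],[0.2,0,0,100,0,0,0],[0,-10,-50,110,0,0,0],[0,-20,-100,110,0,0,0],[0,-20,-150,110,0,0,0],[0,-20,-200,110,0,0,0]]}}

```text
clock: 5.9
position: [0.4166, -0.2204, 0.294]
ee_rot: [1.0, -0.0, 0.001, 0.001]
ft_force: [1.0, -0.4, 0.4]
grip_width: 1.0
grasp_force: 0.0
```

```bash
python3 - <<'E'
from h import *
pose()
W=cam('wrist')
for o in orange(W,amin=800):print('w',o)
for o in orange(cam('top')):print('t',o)
E
```

```text
t 5.9 tcp [ 416.6 -220.4  294. ] close-angle 90.0 tilt [ 0.001 -0.001 -1.   ] F [ 1.  -0.4  0.4] w 1.0 g 0.0 j7 -1.17
w ([388.7, 118.9], [140.0, 80.0], -12.0, [31.0, 183.0])
w ([425.5, -363.6], [66.0, 42.0], 73.0, [441.0, 158.0])
t ([375.8, 298.4], [65.0, 44.0], 58.3, [214.0, 243.0])
t ([394.5, 519.7], [44.0, 43.0], -7.7, [143.0, 235.0])
t ([443.8, -22.3], [70.0, 41.0], 1.6, [317.0, 224.0])
t ([439.9, 874.0], [363.0, 160.0], -5.5, [43.0, 230.0])
```

>>> {"fn": "step_arm", "kwargs": {"moves": [[0,9,-143,0,0,0,1.27],[0,9,-143,0,0,0,1.27],[0,9,-143,0,0,0,1.27],[0,9,-143,0,0,0,1.27],[0,9,-143,0,0,0,1.27],[0,9,-143,0,0,0,1.27],[0,9,-143,0,0,0,1.27],[0,9,-143,0,0,0,1.27],[0,9,-143,0,0,0,1.27],[0,9,-143,-50,0,0,1.27]]}}

```text
clock: 7.0
position: [0.4291, -0.363, 0.2489]
ee_rot: [0.804, 0.594, 0.002, 0.005]
ft_force: [0.9, -0.7, 0.2]
grip_width: 1.003
grasp_force: 0.0
```

```bash
python3 - <<'E'
from h import *
pose()
W=cam('wrist')
for o in orange(W,amin=800):print('w',o)
E
```

```text
t 7.0 tcp [ 429.1 -363.   248.9] close-angle 162.9 tilt [ 0.009 -0.007 -1.   ] F [ 0.9 -0.7  0.2] w 1.003 g 0.0 j7 0.28
w ([426.0, -360.7], [69.0, 41.0], 72.9, [311.0, 173.0])
```

>>> {"fn": "step_arm", "kwargs": {"moves": [[0,-3,-1,-50,0,0,0],[0,-3,-1,-100,0,0,0],[0,-3,-1,-150,0,0,0],[0,-3,-1,-200,0,0,0],[0,-3,-1,-230,0,0,0],[0,-3,-1,-230,0,0,0],[1,-3,-1,-230,0,0,0],[1,-3,-1,-230,0,0,0],[1,-3,-1,-230,0,0,0],[1,-3,-1,-230,0,0,0]]}}

```text
clock: 8.05
position: [0.4243, -0.3634, 0.0156]
ee_rot: [0.805, 0.593, 0.0, 0.002]
ft_force: [-0.7, 0.2, 6.6]
grip_width: 0.486
grasp_force: 51.5
```

>>> {"fn": "step_arm", "kwargs": {"moves": [[1,0,0,0,0,0,0],[1,0,0,0,0,0,0],[1,0,0,0,0,0,0],[1,0,0,50,0,0,0],[1,0,0,100,0,0,0],[1,0,0,150,0,0,0],[1,0,0,200,0,0,0],[1,0,0,250,0,0,0],[1,0,0,280,0,0,0],[1,0,0,280,0,0,0]]}}

```text
clock: 9.05
position: [0.4245, -0.3633, 0.2998]
ee_rot: [0.805, 0.593, 0.001, 0.005]
ft_force: [-0.4, -0.1, -1.5]
grip_width: 0.482
grasp_force: 51.6
```

```bash
python3 - <<'E'
from h import *
pose()
E
```

```text
t 9.1 tcp [ 424.5 -363.3  299.8] close-angle 162.8 tilt [ 0.007 -0.006 -1.   ] F [-0.4 -0.1 -1.5] w 0.482 g 51.6 j7 0.29
```

>>> {"fn": "step_arm", "kwargs": {"moves": [[1,56,407,0,0,0,-1.27],[1,56,407,0,0,0,-1.27],[1,56,407,0,0,0,-1.27],[1,56,407,0,0,0,-1.27],[1,56,407,0,0,0,-1.27],[1,56,407,0,0,0,-1.27],[1,56,407,0,0,0,-1.27],[1,56,407,0,0,0,-1.27],[1,56,407,0,0,0,-1.27],[1,56,407,0,0,0,-1.27]]}}

```text
clock: 10.05
position: [0.4784, 0.05, 0.2933]
ee_rot: [1.0, 0.001, 0.0, -0.0]
ft_force: [0.6, -0.2, -1.5]
grip_width: 0.485
grasp_force: 51.6
```

>>> {"fn": "step_arm", "kwargs": {"moves": [[1,0,0,0,0,0,0],[1,0,0,-40,0,0,0],[1,0,0,-70,0,0,0],[1,0,0,-95,0,0,0],[1,0,0,-95,0,0,0],[1,0,0,-95,0,0,0]]}}

```text
clock: 10.65
position: [0.479, 0.0436, 0.1989]
ee_rot: [1.0, -0.0, -0.0, 0.0]
ft_force: [0.3, 0.1, -0.7]
grip_width: 0.485
grasp_force: 51.5
```

```bash
python3 - <<'E'
from h import *
pose()
E
```

```text
t 10.7 tcp [479.   43.6 198.9] close-angle 90.0 tilt [-0. -0. -1.] F [ 0.3  0.1 -0.7] w 0.485 g 51.5 j7 -1.79
```

>>> {"fn": "step_arm", "kwargs": {"moves": [[1,1,0,-8,0,0,0],[1,1,0,-14,0,0,0],[1,1,0,-16,0,0,0],[1,1,0,-16,0,0,0],[0.4,1,0,-16,0,0,0],[0.4,1,0,-16,0,0,0],[0.4,1,0,-16,0,0,0],[0.4,1,0,10,0,0,0],[0.4,1,0,50,0,0,0],[0.2,1,0,90,0,0,0]]}}

```text
clock: 11.65
position: [0.4796, 0.0446, 0.2894]
ee_rot: [1.0, 0.0, -0.001, -0.0]
ft_force: [1.0, -0.6, -0.4]
grip_width: 0.753
grasp_force: 0.0
```

>>> {"fn": "step_arm", "kwargs": {"moves": [[0,-102,256,0,0,0,1.02],[0,-102,256,0,0,0,1.02],[0,-102,256,0,0,0,1.02],[0,-102,256,0,0,0,1.02],[0,-102,256,0,0,0,1.02],[0,-102,256,0,0,0,1.02],[0,-102,256,0,0,0,1.02],[0,-102,256,-40,0,0,1.02],[0,-102,256,-40,0,0,1.02]]}}

```text
clock: 12.55
position: [0.3765, 0.2992, 0.2449]
ee_rot: [0.873, 0.488, -0.003, 0.0]
ft_force: [-0.1, -0.7, -0.6]
grip_width: 1.001
grasp_force: 0.0
```

```bash
python3 - <<'E'
from h import *
pose()
W=cam('wrist')
for o in orange(W,amin=800):print('w',o)
for o in orange(cam('top')):print('t',o)
E
```

```text
t 12.6 tcp [376.5 299.2 244.9] close-angle 148.4 tilt [-0.005 -0.003 -1.   ] F [-0.1 -0.7 -0.6] w 1.001 g 0.0 j7 -1.36
w ([377.0, 297.9], [65.0, 42.0], 58.6, [319.0, 175.0])
t ([375.9, 298.8], [66.0, 44.0], 58.9, [214.0, 243.0])
t ([443.8, -22.3], [70.0, 41.0], 1.6, [317.0, 224.0])
t ([494.5, 52.2], [73.0, 45.0], -0.8, [294.0, 207.0])
t ([440.8, 873.2], [366.0, 160.0], -5.8, [43.0, 230.0])
```

>>> {"fn": "step_arm", "kwargs": {"moves": [[0,0,-1,-50,0,0,0],[0,0,-1,-100,0,0,0],[0,0,-1,-150,0,0,0],[0,0,-1,-200,0,0,0],[0,0,-1,-230,0,0,0],[0,0,-1,-230,0,0,0],[1,0,-1,-230,0,0,0],[1,0,-1,-230,0,0,0],[1,0,-1,-230,0,0,0],[1,0,-1,-230,0,0,0]]}}

```text
clock: 13.65
position: [0.3795, 0.3004, 0.0204]
ee_rot: [0.873, 0.488, 0.002, 0.0]
ft_force: [-1.0, -1.0, 10.5]
grip_width: 0.488
grasp_force: 50.0
```

>>> {"fn": "step_arm", "kwargs": {"moves": [[1,0,0,0,0,0,0],[1,0,0,0,0,0,0],[1,0,0,0,0,0,0],[1,0,0,50,0,0,0],[1,0,0,100,0,0,0],[1,0,0,150,0,0,0],[1,0,0,200,0,0,0],[1,0,0,250,0,0,0],[1,0,0,280,0,0,0],[1,0,0,280,0,0,0]]}}

```text
clock: 14.65
position: [0.379, 0.301, 0.3034]
ee_rot: [0.873, 0.488, 0.004, 0.001]
ft_force: [0.1, 0.5, -2.1]
grip_width: 0.484
grasp_force: 52.5
```

```bash
python3 - <<'E'
from h import *
pose()
E
```

```text
t 14.7 tcp [379.  301.  303.4] close-angle 148.4 tilt [ 0.008  0.003 -1.   ] F [ 0.1  0.5 -2.1] w 0.484 g 52.5 j7 -1.33
```

>>> {"fn": "step_arm", "kwargs": {"moves": [[1,141,-323,0,0,0,-1.02],[1,141,-323,0,0,0,-1.02],[1,141,-323,0,0,0,-1.02],[1,141,-323,0,0,0,-1.02],[1,141,-323,0,0,0,-1.02],[1,141,-323,0,0,0,-1.02],[1,141,-323,0,0,0,-1.02],[1,141,-323,0,0,0,-1.02],[1,141,-323,0,0,0,-1.02],[1,141,-323,0,0,0,-1.02]]}}

```text
clock: 15.65
position: [0.5186, -0.0221, 0.2982]
ee_rot: [1.0, 0.001, -0.0, -0.0]
ft_force: [1.1, 0.4, -1.8]
grip_width: 0.482
grasp_force: 52.4
```

>>> {"fn": "step_arm", "kwargs": {"moves": [[1,0,0,-40,0,0,0],[1,0,0,-70,0,0,0],[1,0,0,-90,0,0,0],[1,0,0,-90,0,0,0],[1,0,0,-90,0,0,0]]}}

```text
clock: 16.15
position: [0.519, -0.0223, 0.2092]
ee_rot: [1.0, 0.001, 0.0, 0.0]
ft_force: [-0.1, -0.5, -1.0]
grip_width: 0.482
grasp_force: 52.3
```

```bash
python3 - <<'E'
from h import *
pose()
E
```

```text
t 16.1 tcp [519.  -22.3 209.2] close-angle 90.1 tilt [ 0.001 -0.    -1.   ] F [-0.1 -0.5 -1. ] w 0.482 g 52.3 j7 -1.69
```

>>> {"fn": "step_arm", "kwargs": {"moves": [[1,0,0,-10,0,0,0],[1,0,0,-17,0,0,0],[1,0,0,-20,0,0,0],[1,0,0,-20,0,0,0]]}}

```text
clock: 16.55
position: [0.5191, -0.0233, 0.1886]
ee_rot: [1.0, -0.0, 0.0, 0.0]
ft_force: [0.4, -0.0, -0.9]
grip_width: 0.481
grasp_force: 52.3
```

>>> {"fn": "step_arm", "kwargs": {"moves": [[0.4,0,0,0,0,0,0],[0.4,0,0,0,0,0,0],[0.4,0,0,0,0,0,0],[0.4,0,0,20,0,0,0],[0.4,0,0,60,0,0,0],[0.4,0,0,100,0,0,0],[0.4,0,-50,110,0,0,0],[0.4,0,-100,110,0,0,0],[0.4,0,-150,110,0,0,0]]}}

```text
clock: 17.45
position: [0.5191, -0.1741, 0.2992]
ee_rot: [1.0, 0.0, 0.001, 0.001]
ft_force: [0.9, 0.2, 0.4]
grip_width: 0.601
grasp_force: 0.0
```

```bash
python3 - <<'E'
from h import *
pose()
C=cam('top')
for z in(.05,.218):
  for o in orange(C,z):print('t',o)
cv2.imwrite('pics/top3.png',cv2.resize(C[0][90:320,130:530],None,fx=2,fy=2,interpolation=cv2.INTER_CUBIC))
E
```

```text
t 17.4 tcp [ 519.1 -174.1  299.2] close-angle 90.0 tilt [ 0.002 -0.001 -1.   ] F [0.9 0.2 0.4] w 0.601 g 0.0 j7 -1.39
t ([394.5, 519.7], [44.0, 43.0], -7.7, [143.0, 235.0])
t ([494.2, 50.7], [73.0, 45.0], 1.6, [294.0, 207.0])
t ([488.9, -23.8], [161.0, 46.0], -0.7, [317.0, 210.0])
t ([440.8, 873.2], [366.0, 160.0], -5.8, [43.0, 230.0])
t ([390.5, 459.4], [38.0, 38.0], -7.7, [143.0, 235.0])
t ([478.4, 46.0], [65.0, 39.0], 1.6, [294.0, 207.0])
t ([473.7, -19.7], [142.0, 40.0], -0.7, [317.0, 210.0])
t ([431.3, 771.0], [322.0, 141.0], -5.8, [43.0, 230.0])
```

View pics/top3.png

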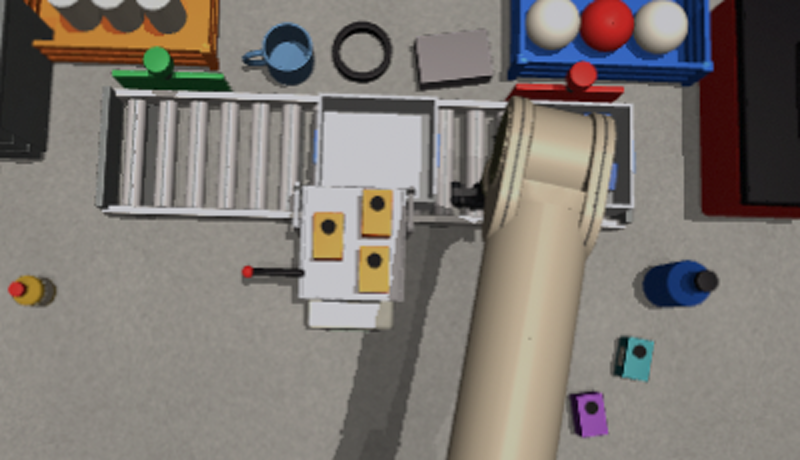

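The top view shows all three cartons on the pan, at crop (328,236), (376,213) and (373,270). The tote centre is about 30 mm to -y of the pan, so I'll nudge it +30 mm with a shut, slightly tilted gripper.

>>> {"fn": "step_arm", "kwargs": {"moves": [[1,48,15,0,0.1,0,0],[1,97,29,0,0.2,0,0],[1,97,29,0,0.3,0,0],[1,97,29,0,0.3,0,0],[1,97,29,0,0.3,0,0],[1,97,29,-50,0.3,0,0],[1,97,29,-100,0.3,0,0],[1,97,29,-110,0.3,0,0],[1,97,29,-110,0.3,0,0]]}}

```text
clock: 18.4
position: [0.6152, -0.1427, 0.1887]
ee_rot: [0.989, 0.0, -0.001, -0.149]
ft_force: [0.5, -0.7, 1.3]
grip_width: 0.0
grasp_force: 0.0
```

```bash
python3 - <<'E'
from h import *
pose()
S=cam('side');cv2.imwrite('pics/s4.png',cv2.resize(S[0][120:340,220:480],None,fx=2.3,fy=2.3,interpolation=cv2.INTER_CUBIC))
E
```

```text
t 18.4 tcp [ 615.2 -142.7  188.7] close-angle 90.0 tilt [-0.002  0.294 -0.956] F [ 0.5 -0.7  1.3] w 0.0 g 0.0 j7 -1.36
```

View pics/s4.png

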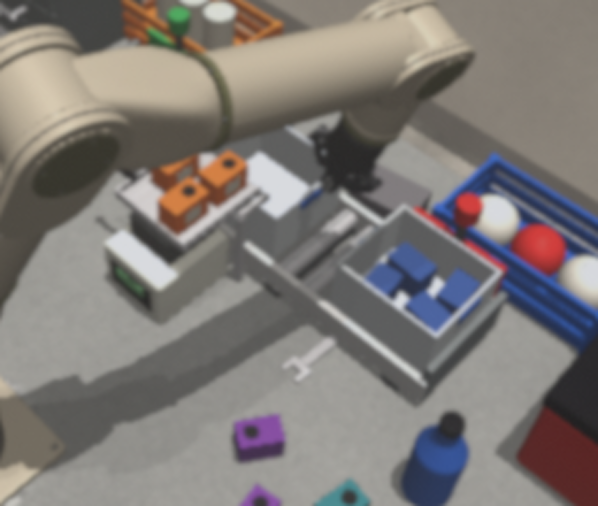

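The side view shows the gripper in the gap between the two totes, with nothing touching. I'll lower it and push.

>>> {"fn": "step_arm", "kwargs": {"moves": [[1,0,-3,-40,0,0,0],[1,0,-3,-75,0,0,0],[1,0,-3,-100,0,0,0],[1,0,-3,-103,0,0,0],[1,0,-3,-103,0,0,0]]}}

```text
clock: 18.95
position: [0.6174, -0.1466, 0.0879]
ee_rot: [0.989, 0.0, 0.001, -0.149]
ft_force: [-0.4, -0.1, 0.1]
grip_width: -0.002
grasp_force: 0.0
```

>>> {"fn": "step_arm", "kwargs": {"moves": [[1,0,8,0,0,0,0],[1,0,14,0,0,0,0],[1,0,20,0,0,0,0],[1,0,26,0,0,0,0],[1,0,32,0,0,0,0],[1,0,38,0,0,0,0],[1,0,43,0,0,0,0],[1,0,47,0,0,0,0],[1,0,50,0,0,0,0],[1,0,51,0,0,0,0]]}}

```text
clock: 19.95
position: [0.6158, -0.0947, 0.0851]
ee_rot: [0.989, 0.0, -0.0, -0.15]
ft_force: [0.5, -2.5, 0.5]
grip_width: -0.001
grasp_force: 0.0
```

```bash
python3 - <<'E'
from h import *
pose()
C=cam('top')
im=C[0]
cv2.imwrite('pics/top5.png',cv2.resize(im[110:260,160:460],None,fx=2.6,fy=2.6,interpolation=cv2.INTER_CUBIC))
E
```

```text
t 19.9 tcp [615.8 -94.7  85.1] close-angle 90.0 tilt [-0.001  0.296 -0.955] F [ 0.5 -2.5  0.5] w -0.001 g 0.0 j7 -1.4
```

View pics/top5.png

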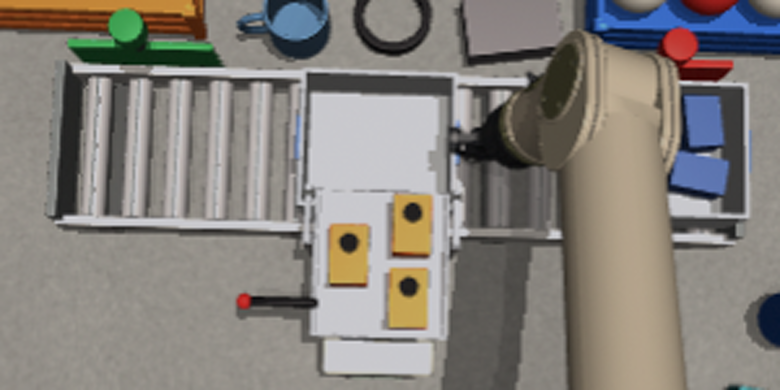

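The tote (crop 303–455) now straddles the pan (313–450). Next: retreat up, level the tool, turn it 90°, and go over the bar.

>>> {"fn": "step_arm", "kwargs": {"moves": [[1,0,-12,0,0,0,0],[1,0,-16,20,0,0,0],[1,0,-16,70,0,0,0],[1,0,-16,120,0,0,0],[1,0,-16,170,0,0,0],[1,0,-16,220,-0.1,0,0],[1,0,-16,250,-0.2,0,0],[1,0,-16,250,-0.3,0,0],[1,0,-16,250,-0.3,0,0]]}}

```text
clock: 20.9
position: [0.6165, -0.1082, 0.3369]
ee_rot: [1.0, 0.003, 0.001, 0.001]
ft_force: [-0.2, -0.3, 0.3]
grip_width: -0.001
grasp_force: 0.0
```

>>> {"fn": "step_arm", "kwargs": {"moves": [[0.3,-189,242,0,0,0,1.571],[0.3,-189,242,0,0,0,1.571],[0.3,-189,242,0,0,0,1.571],[0.3,-189,242,0,0,0,1.571],[0.3,-189,242,0,0,0,1.571],[0.3,-189,242,0,0,0,1.571],[0.3,-189,242,0,0,0,1.571],[0.3,-189,242,0,0,0,1.571],[0.3,-189,242,0,0,0,1.571],[0.3,-189,242,0,0,0,1.571]]}}

```text
clock: 21.9
position: [0.4271, 0.1293, 0.3344]
ee_rot: [0.73, 0.683, -0.0, -0.002]
ft_force: [-0.5, 0.4, -0.5]
grip_width: 0.705
grasp_force: 0.0
```

>>> {"fn": "step_arm", "kwargs": {"moves": [[0.3,0,0,0,0,0,0.0],[0.3,0,0,0,0,0,0.0],[0.3,0,0,0,0,0,0.0]]}}

```text
clock: 22.2
position: [0.4271, 0.1301, 0.335]
ee_rot: [0.733, 0.68, -0.0, -0.001]
ft_force: [-0.1, 0.2, 0.2]
grip_width: 0.702
grasp_force: 0.0
```

```bash
python3 - <<'E'
from h import *
pose()
W=cam('wrist');cv2.imwrite('pics/w6.png',W[0])
h=cv2.cvtColor(W[0],cv2.COLOR_BGR2HSV)
m=cv2.inRange(h,(0,150,80),(4,255,255))|cv2.inRange(h,(175,150,80),(180,255,255))
n,l,s,c=cv2.connectedComponentsWithStats(m)
for i in range(1,n):
  if s[i,4]>50: print(c[i],s[i,4],ray(W,[c[i]],.18))
E
```

```text
t 22.2 tcp [427.1 130.1 335. ] close-angle 175.7 tilt [-0.001  0.001 -1.   ] F [-0.1  0.2  0.2] w 0.702 g 0.0 j7 -0.4
[315.78346457 155.66535433] 254 [[0.42791476 0.15853611 0.18      ]]
```

View pics/w6.png

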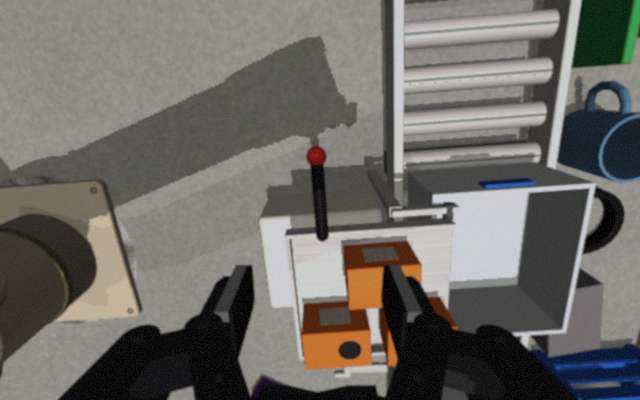

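The ball is at (316,156) → (0.428, 0.159), which fits the bar model. I'll finish the turn, descend and grip the bar.

>>> {"fn": "step_arm", "kwargs": {"moves": [[0.3,0,-2,-50,0,0,0.075],[0.3,0,-2,-100,0,0,0.075],[0.3,0,-2,-150,0,0,0.075],[0.3,0,-2,-174,0,0,0.075],[0.3,0,-2,-174,0,0,0.075],[1,0,-2,-174,0,0,0.075],[1,0,-2,-174,0,0,0.075],[1,0,-2,-174,0,0,0.075],[1,0,-2,-174,0,0,0.075],[1,0,-2,-174,0,0,0.075]], "grip_force": 50}}

```text
clock: 23.25
position: [0.4277, 0.1288, 0.1628]
ee_rot: [0.706, 0.708, 0.001, 0.001]
ft_force: [-2.3, -0.3, 7.5]
grip_width: 0.119
grasp_force: 48.7
```

>>> {"fn": "step_arm", "kwargs": {"moves": [[1,0,0,0,0,0,0],[1,0,0,0,0,0,0]]}}

```text
clock: 23.45
position: [0.4277, 0.1288, 0.1628]
ee_rot: [0.706, 0.708, 0.001, 0.001]
ft_force: [-2.7, 0.2, 7.7]
grip_width: 0.124
grasp_force: 48.7
```

```bash
python3 - <<'E'
from h import *
pose()
x0,z0=-125,12
for d in (5,10,15,20,25,30,35,40,43,45):
  t=np.radians(d);print(d,round(x0*np.cos(t)+z0*np.sin(t)-x0),round(-x0*np.sin(t)+z0*np.cos(t)-z0))
E
```

```text
t 23.4 tcp [427.7 128.8 162.8] close-angle 0.2 tilt [ 0.002 -0.    -1.   ] F [-2.7  0.2  7.7] w 0.124 g 48.7 j7 -0.4
5 2 11
10 4 22
15 7 32
20 12 42
25 17 52
30 23 61
35 29 70
40 37 78
43 42 82
45 45 85
```

>>> {"fn": "step_arm", "kwargs": {"moves": [[1,1,0,6,0,0,0],[1,2,0,11,0,0,0],[1,3,0,17,0,0,0],[1,4,0,22,0,0,0],[1,5,0,27,0,0,0],[1,7,0,32,0,0,0],[1,9,0,37,0,0,0],[1,12,0,42,0,0,0],[1,12,0,42,0,0,0]]}}

```text
clock: 24.35
position: [0.438, 0.1287, 0.2039]
ee_rot: [0.706, 0.709, -0.001, -0.001]
ft_force: [-7.3, 1.7, -0.5]
grip_width: 0.121
grasp_force: 49.7
```

```bash
cat >> h.py <<'E'
def ball(n='top'):
    C=cam(n);h=cv2.cvtColor(C[0],cv2.COLOR_BGR2HSV)
    m=cv2.inRange(h,(0,150,70),(5,255,255))|cv2.inRange(h,(175,150,70),(180,255,255))
    m[:,:220]=0;m[:,300:]=0;m[:190]=0;m[260:]=0
    k,l,s,c=cv2.connectedComponentsWithStats(m)
    if n=='top':
        for i in range(1,k):print('ball',c[i].round(1),s[i,4])
    return C,[c[i] for i in range(1,k)]
E
python3 - <<'E'
from h import *
pose();C,b=ball()
for p in b:print(ray(C,[p],.222))
E
```

```text
t 24.4 tcp [438.  128.7 203.9] close-angle 0.2 tilt [-0.003 -0.    -1.   ] F [-7.3  1.7 -0.5] w 0.121 g 49.7 j7 -0.38
```

>>> {"fn": "step_arm", "kwargs": {"moves": [[1,3,0,5,0,0,0],[1,5,0,10,0,0,0],[1,8,0,15,0,0,0],[1,11,0,19,0,0,0],[1,14,0,24,0,0,0],[1,17,0,28,0,0,0],[1,21,0,32,0,0,0],[1,25,0,36,0,0,0],[1,29,0,40,0,0,0],[1,33,0,43,0,0,0]]}}

```text
clock: 25.4
position: [0.4683, 0.1288, 0.2475]
ee_rot: [0.705, 0.709, -0.004, -0.002]
ft_force: [-29.1, -1.9, 20.1]
grip_width: 0.119
grasp_force: 50.3
```

>>> {"fn": "step_arm", "kwargs": {"moves": [[1,0,0,0,0,0,0],[1,0,0,0,0,0,0],[1,0,0,0,0,0,0],[1,0,0,0,0,0,0],[1,0,0,0,0,0,0],[1,0,0,0,0,0,0],[1,0,0,0,0,0,0],[1,0,0,0,0,0,0]]}}

```text
clock: 26.2
position: [0.4689, 0.1289, 0.2481]
ee_rot: [0.705, 0.709, -0.003, -0.001]
ft_force: [-25.0, -1.8, 20.2]
grip_width: 0.118
grasp_force: 50.3
```

```bash
python3 - <<'E'
from h import *
pose()
S=cam('side');T=cam('top')
a=cv2.resize(S[0][120:270,200:400],(400,300));b=cv2.resize(T[0][110:260,220:420],(400,300))
cv2.imwrite('pics/tip.png',np.hstack([a,b]))
E
```

```text
t 26.2 tcp [468.9 128.9 248.1] close-angle 0.3 tilt [-0.006 -0.002 -1.   ] F [-25.   -1.8  20.2] w 0.118 g 50.3 j7 -0.39
```

View pics/tip.png

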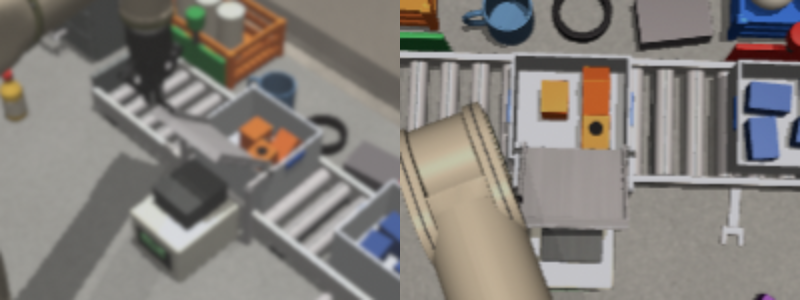

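All three cartons are in the tote (right panel, orange at (555,98), (596,85) and (596,130)). The pan stands at about 44°. Next I lower it back along the arc.

>>> {"fn": "step_arm", "kwargs": {"moves": [[1,-5,0,-3,0,0,0],[1,-9,0,-7,0,0,0],[1,-13,0,-11,0,0,0],[1,-17,0,-15,0,0,0],[1,-20,0,-19,0,0,0],[1,-23,0,-24,0,0,0],[1,-26,0,-29,0,0,0],[1,-29,0,-34,0,0,0],[1,-31,0,-38,0,0,0],[1,-33,0,-43,0,0,0]]}}

```text
clock: 27.3
position: [0.4385, 0.1288, 0.2049]
ee_rot: [0.706, 0.709, -0.001, 0.0]
ft_force: [-11.4, 0.2, 9.9]
grip_width: 0.117
grasp_force: 51.4
```

>>> {"fn": "step_arm", "kwargs": {"moves": [[1,-3,0,-5,0,0,0],[1,-5,0,-10,0,0,0],[1,-7,0,-15,0,0,0],[1,-8,0,-20,0,0,0],[1,-9,0,-25,0,0,0],[1,-10,0,-31,0,0,0],[1,-11,0,-36,0,0,0],[1,-12,0,-40,0,0,0],[1,-12,0,-43,0,0,0],[1,-12,0,-43,0,0,0]]}}

```text
clock: 28.3
position: [0.4278, 0.1288, 0.1625]
ee_rot: [0.706, 0.708, 0.0, 0.001]
ft_force: [-10.9, -1.6, 26.3]
grip_width: 0.118
grasp_force: 55.8
```

```bash
python3 - <<'E'
from h import *
pose()
E
```

```text
t 28.3 tcp [427.8 128.8 162.5] close-angle 0.2 tilt [ 0.002 -0.001 -1.   ] F [-10.9  -1.6  26.3] w 0.118 g 55.8 j7 -0.4
```

The pan is on its stop. I release the bar and rise, then go back behind the tote.

>>> {"fn": "step_arm", "kwargs": {"moves": [[0.3,0,0,2,0,0,0],[0.3,0,0,2,0,0,0],[0.3,0,0,2,0,0,0],[0.3,0,0,40,0,0,0],[0.3,0,0,90,0,0,0],[0.3,0,0,140,0,0,0],[0.3,0,0,176,0,0,0],[0.3,0,0,176,0,0,0]]}}

```text
clock: 29.1
position: [0.4287, 0.1291, 0.3408]
ee_rot: [0.706, 0.708, 0.003, 0.002]
ft_force: [0.5, 0.8, -0.4]
grip_width: 0.699
grasp_force: 0.0
```

>>> {"fn": "step_arm", "kwargs": {"moves": [[1,197,-254,0,0,0,-1.571],[1,197,-254,0,0,0,-1.571],[1,197,-254,0,0,0,-1.571],[1,197,-254,0,0,0,-1.571],[1,197,-254,0,0,0,-1.571],[1,197,-254,0,0,0,-1.571],[1,197,-254,0,0,0,-1.571],[1,197,-254,0,0,0,-1.571],[1,197,-254,0,0,0,-1.571],[1,197,-254,0,0,0,-1.571]]}}

```text
clock: 30.1
position: [0.624, -0.1258, 0.3348]
ee_rot: [0.999, 0.034, -0.001, -0.0]
ft_force: [-0.4, 0.4, -0.9]
grip_width: 0.003
grasp_force: 0.0
```

```bash
python3 - <<'E'
from h import *
pose()
C=cam('top');cv2.imwrite('pics/top7.png',cv2.resize(C[0][110:260,160:460],None,fx=2.6,fy=2.6,interpolation=cv2.INTER_CUBIC))
E
```

```text
t 30.1 tcp [ 624.  -125.8  334.8] close-angle 93.9 tilt [-0.002  0.    -1.   ] F [-0.4  0.4 -0.9] w 0.003 g 0.0 j7 -1.47
```

View pics/top7.png

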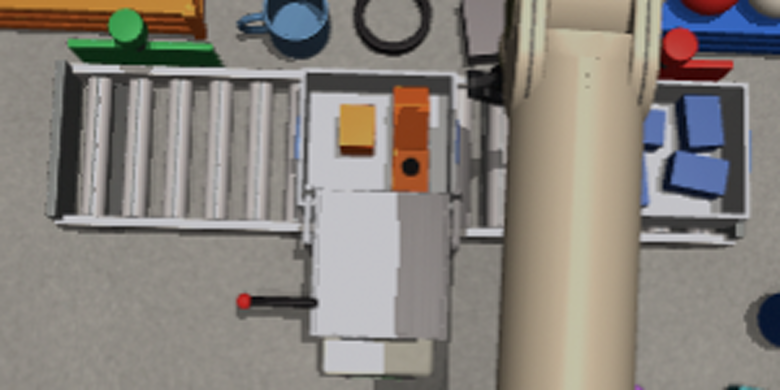

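The pan is level with the same outline as before, and the cartons lie in the tote at crop (357,130), (411,110) and (411,165). Next I descend behind the tote.

>>> {"fn": "step_arm", "kwargs": {"moves": [[1,0,0,0,0.1,0,-0.068],[1,0,0,0,0.2,0,-0.068],[1,0,0,0,0.3,0,-0.068],[1,0,0,-50,0.3,0,-0.068],[1,0,0,-100,0.3,0,-0.068],[1,0,0,-150,0.3,0,-0.068],[1,0,0,-190,0.3,0,-0.068],[1,0,0,-225,0.3,0,-0.068],[1,0,0,-247,0.3,0,-0.068],[1,0,0,-247,0.3,0,-0.068]]}}

```text
clock: 31.15
position: [0.6215, -0.125, 0.0851]
ee_rot: [0.989, 0.004, 0.002, -0.15]
ft_force: [-0.8, -0.5, -0.0]
grip_width: -0.003
grasp_force: 0.0
```

>>> {"fn": "step_arm", "kwargs": {"moves": [[1,0,10,0,0,0,0],[1,0,22,0,0,0,0],[1,0,34,0,0,0,0],[1,0,46,0,0,0,0],[1,0,58,0,0,0,0],[1,0,70,0,0,0,0],[1,0,82,0,0,0,0],[1,0,94,0,0,0,0],[1,0,106,0,0,0,0],[1,0,118,0,0,0,0]]}}

```text
clock: 32.15
position: [0.6245, -0.0069, 0.0899]
ee_rot: [0.989, 0.003, 0.006, -0.149]
ft_force: [0.8, -5.0, 5.2]
grip_width: 0.002
grasp_force: 0.0
```

>>> {"fn": "step_arm", "kwargs": {"moves": [[1,0,12,0,0,0,0],[1,0,24,0,0,0,0],[1,0,36,0,0,0,0],[1,0,48,0,0,0,0],[1,0,60,0,0,0,0],[1,0,72,0,0,0,0],[1,0,84,0,0,0,0],[1,0,96,0,0,0,0],[1,0,108,0,0,0,0],[1,0,120,0,0,0,0]]}}

```text
clock: 33.15
position: [0.6239, 0.1136, 0.0893]
ee_rot: [0.989, 0.003, 0.006, -0.149]
ft_force: [0.9, -3.6, 2.9]
grip_width: -0.002
grasp_force: 0.0
```

>>> {"fn": "step_arm", "kwargs": {"moves": [[1,0,10,0,0,0,0],[1,0,20,0,0,0,0],[1,0,30,0,0,0,0],[1,0,40,0,0,0,0],[1,0,48,0,0,0,0],[1,0,54,0,0,0,0],[1,0,60,0,0,0,0],[1,0,64,0,0,0,0]]}}

```text
clock: 33.95
position: [0.6238, 0.1772, 0.0892]
ee_rot: [0.989, 0.003, 0.005, -0.149]
ft_force: [-0.9, -1.5, 2.5]
grip_width: -0.001
grasp_force: 0.0
```

```bash
python3 - <<'E'
from h import *
pose()
C=cam('top');cv2.imwrite('pics/top8.png',cv2.resize(C[0][110:260,160:460],None,fx=2.6,fy=2.6,interpolation=cv2.INTER_CUBIC))
E
```

```text
t 34.0 tcp [623.8 177.2  89.2] close-angle 90.5 tilt [ 0.01   0.295 -0.955] F [-0.9 -1.5  2.5] w -0.001 g 0.0 j7 -1.79
```

View pics/top8.png

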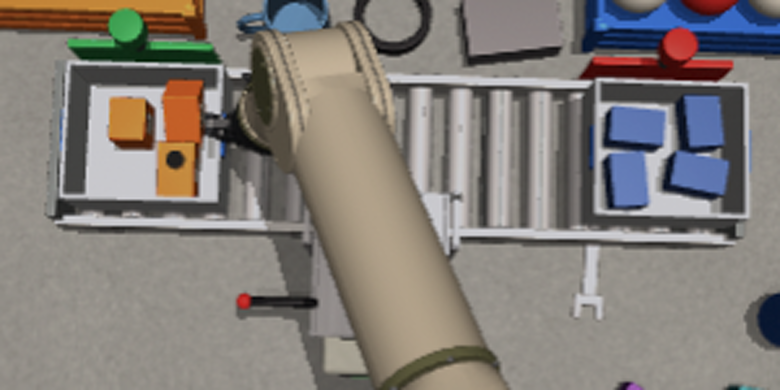

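The tote (crop 65–220) is almost at the end stop. I'll push gently until the force rises.

>>> {"fn": "step_arm", "kwargs": {"moves": [[1,0,3,0,0,0,0],[1,0,6,0,0,0,0],[1,0,8,0,0,0,0],[1,0,10,0,0,0,0],[1,0,11,0,0,0,0],[1,0,11,0,0,0,0]]}}

```text
clock: 34.6
position: [0.624, 0.1879, 0.0893]
ee_rot: [0.989, 0.003, 0.006, -0.149]
ft_force: [-0.2, -1.0, 0.8]
grip_width: 0.004
grasp_force: 0.0
```

>>> {"fn": "step_arm", "kwargs": {"moves": [[1,0,2,0,0,0,0],[1,0,4,0,0,0,0],[1,0,5,0,0,0,0],[1,0,5,0,0,0,0]]}}

```text
clock: 35.0
position: [0.6241, 0.193, 0.0894]
ee_rot: [0.989, 0.003, 0.006, -0.149]
ft_force: [0.3, -0.8, -0.4]
grip_width: -0.001
grasp_force: 0.0
```

>>> {"fn": "step_arm", "kwargs": {"moves": [[1,0,2,0,0,0,0],[1,0,4,0,0,0,0],[1,0,5,0,0,0,0]]}}

```text
clock: 35.3
position: [0.6242, 0.1938, 0.0892]
ee_rot: [0.989, 0.002, 0.005, -0.147]
ft_force: [-9.7, -19.8, 10.8]
grip_width: -0.001
grasp_force: 0.0
```

```bash
python3 - <<'E'
from h import *
pose()
C=cam('top');cv2.imwrite('pics/top9.png',cv2.resize(C[0][120:210,170:280],None,fx=6,fy=6,interpolation=cv2.INTER_CUBIC))
E
```

```text
t 35.3 tcp [624.2 193.8  89.2] close-angle 90.3 tilt [ 0.01   0.291 -0.957] F [ -9.7 -19.8  10.8] w -0.001 g 0.0 j7 -1.82
```

View pics/top9.png

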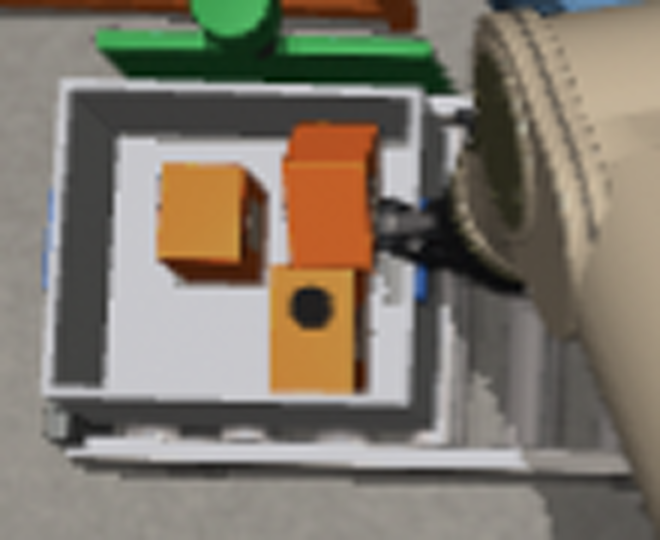

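The push force jumped to 20 N, and the tote (crop 45–420) is against the stop with the three cartons inside. I'll back off, rise and verify.

>>> {"fn": "step_arm", "kwargs": {"moves": [[1,0,-5,0,0,0,0],[1,0,-20,0,0,0,0],[1,0,-40,0,0,0,0],[1,0,-40,50,0,0,0],[1,0,-40,100,0,0,0],[1,0,-40,150,0,0,0],[1,0,-40,200,0,0,0],[1,0,-90,250,0,0,0],[1,0,-140,250,0,0,0],[1,0,-190,250,0,0,0]]}}

```text
clock: 36.35
position: [0.6243, 0.0226, 0.3411]
ee_rot: [0.989, 0.004, 0.008, -0.149]
ft_force: [1.2, -0.7, -0.3]
grip_width: -0.001
grasp_force: 0.0
```

>>> {"fn": "step_arm", "kwargs": {"moves": [[1,0,-50,0,0,0,0],[1,0,-100,0,0,0,0],[1,0,-100,0,0,0,0],[1,0,-100,0,0,0,0]]}}

```text
clock: 36.75
position: [0.624, -0.0782, 0.3381]
ee_rot: [0.989, 0.002, 0.006, -0.15]
ft_force: [-0.9, 0.6, -0.2]
grip_width: -0.003
grasp_force: 0.0
```

```bash
python3 - <<'E'
from h import *
pose()
C=cam('top');cv2.imwrite('pics/top10.png',cv2.resize(C[0][100:280,160:460],None,fx=2.6,fy=2.6,interpolation=cv2.INTER_CUBIC))
E
```

```text
t 36.8 tcp [624.  -78.2 338.1] close-angle 90.3 tilt [ 0.011  0.296 -0.955] F [-0.9  0.6 -0.2] w -0.003 g 0.0 j7 -1.46
```

View pics/top10.png

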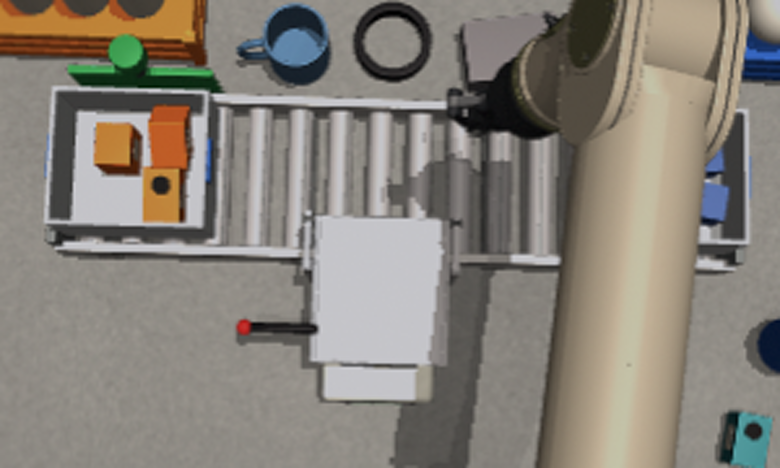

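The tote (crop 48–212) is fully home under the green panel. All three cartons are inside, the pan is level, and the arm is clear.

```bash
python3 - <<'E'
from h import *
C=cam('top');print(ray(C,np.array([[52,88],[211,93]])/2.6+[160,100],.155).round(3).tolist())
print(manip.hand_in())
E
```

```text
[[0.695, 0.395, 0.155], [0.695, 0.213, 0.155]]
the job is handed in; nothing more can be done
None
```

I handed the job in, with no verdict shown: the three orange cartons I found were tipped from the pan into the tote, the pan was put back level, and the tote was rolled against the end stop of the free bay, its centre within about 5 mm of the bay's by camera.

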